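# Tip two spigoted bowl blanks and finish the drying tray

## Task

The two square bowl blanks with a turned spigot that stand on edge in the clutter on the bench are to join the two already lying in the wooden drying tray. One blank at a time, stand it on edge on the black rubber mat and let go, topple it onto its back with a push high on its spigot face so that it lies on the mat with the spigot up, then lift it by the spigot and lay it flat, spigot up and squared up, in the middle of the free half of the tray lane that holds the blank of its own thickness. Leave everything else where it is: the plain blank, the chuck, the bottles, the tin, the tools and the blanks already in the tray.

Things in the scene. Friction and masses are not known exactly. Their poses are not given: they have to be found in the camera images.
- blank_thick: Thick blank to lay in the tray: pale wood slab 100 x 100 x 44 mm, with a round spigot 46 mm across and 18 mm long in the middle of one face. Starts standing on an edge on the bench, any yaw; 0.22 to 0.44 kg. Origin: middle of the slab (mid-thickness). +x points out of the spigot along its axis; y, z run along the slab's edges. Lying spigot up, x is up and the origin 22 mm above the support.
- blank_thin: Thin blank to lay in the tray: as blank_thick (100 x 100 mm, same spigot 46 mm across and 18 mm long, same wood, same axes) but the slab is 28 mm thick, so lying spigot up its origin is 14 mm above the support. Starts standing on an edge on the bench, any yaw; 0.14 to 0.29 kg.
- done_thick: Thick blank (44 mm, same make as blank_thick) that already lies in the tray with its spigot up, squared up with the tray, in place_1 or place_4. Same axes as blank_thick: x points up. It stays there.
- done_thin: Thin blank (28 mm, same make as blank_thin) that already lies in the tray with its spigot up, squared up, in the diagonally opposite place (place_4 or place_1). x points up. It stays there.
- tray: Fixed wooden drying tray, 262 mm (x) by 260 mm (y), floor 8 mm thick. Battens 8 mm wide and 14 mm high above the floor run round the rim and down the middle along x, making two lanes along the tray's x, each 118 mm wide and 246 mm long inside, for a row of two blanks each. Origin at the centre of the underside, z up.
- place_1 (a point): Place in the +y lane, at its -x end: on the tray's floor (8 mm above the bench), 57 mm to -x and 63 mm to +y of the tray's centre. It is the middle of where a blank lies.
- place_2 (a point): Place in the +y lane, at its +x end (57 mm to +x, 63 mm to +y of the tray's centre), on the floor. Always free at the start.
- place_3 (a point): Place in the -y lane, at its -x end (57 mm to -x, 63 mm to -y of the tray's centre), on the floor. Always free at the start.
- place_4 (a point): Place in the -y lane, at its +x end (57 mm to +x, 63 mm to -y of the tray's centre), on the floor.
- mat: Black non-slip rubber mat stuck to the bench, 200 mm along its x, 140 mm along its y, 3 mm thick. Origin at the centre of its underside. A blank is stood on it with room to fall backwards: a toppled blank covers 100 mm measured from the lower edge of its back face, away from the spigot.
- plain_blank: Bystander: wood slab 100 x 100 x 36 mm without a spigot, standing on edge among the others. Origin in its middle, x normal to its broad faces.
- chuck: Bystander: steel four-jaw lathe chuck, 100 mm in diameter, 72 mm high, among the standing blanks. Origin at the centre of its underside.
- oil_bottle: Bystander: amber bottle 60 mm in diameter, 150 mm high, towards the far right. Origin at the centre of its underside.
- wax_tin: Bystander: aluminium tin 84 mm in diameter, 45 mm high, at the back. Origin at the centre of its underside.
- mallet: Bystander: dark turned mallet standing on its head, 88 mm in diameter, 147 mm high, far right. Origin at the centre of its underside.
- sanding_block: Bystander: cork sanding block 112 x 67 mm, 28 mm high, near right. Origin at the centre of its underside.
- glue_bottle: Bystander: white glue bottle with an orange nozzle, 52 mm in diameter, 140 mm high, behind the tray. Origin at the centre of its underside.
There are look-alikes about, which are no part of the job. Leave any yellow look-alike of the blank_thin alone.

How it is judged:
By the outcome, as a careful person would: the job done as asked, in the order asked, and still so for the second after the job is handed in, with the robot touching nothing.
It also fails if it takes over 72 s, if anything falls off the work surface, if the arm or the gripper's body presses on something with over 40 N, if the wrist force passes 120 N, or if a joint passes its speed limit or range.

## Robot

A 6-joint arm with a two-finger parallel gripper is mounted at the origin on the work surface. World frame = base frame: x ahead of the robot, y to its left, z up, the work surface at z = 0. Lengths are in m, angles in rad, forces in N, time in s.
With the tool pointing down it reaches from about 0.3 to 0.775 m from the base axis. Payload 14.6 kg.
Tool frame: the origin (TCP) lies at the very end of the fingers, on their centre line; the grasp point (between the pads) lies behind it (env.grip_point_offset is the z of the grasp point in the tool frame, in m); z points along the fingers, y is the line along which they close (so a half turn about z gives the same grasp; the last joint's range is limited). The gripper opens to 94 mm and grips with 3 to 60 N. Pads are 16 mm wide; open, the fingers measure 119 mm over their backs; the gripper's body (75 mm by 177 mm) begins 78 mm behind the grasp point.
Start: joints at [-1.308, 0.3, 1.521, -0, 1.321, -0.067], TCP at [0.178, -0.52, 0.205] pointing down, gripper open.
Joint ranges: [-3.03, 3.03], [-0.79, 2.21], [0.23, 2.52], [-1.04, 4.18], [0, 3.07], [-2.55, 2.55]. Speed limits (rad/s): [2.22, 2.22, 2.57, 3.14, 3.14, 3.14].

## Interface

Orientations are given as a unit quaternion [w, x, y, z].
In Python, from plant import status, capture, env gives the robot as it stands.
- The arm moves only by the tool step_arm, never from a script. Its argument "series" is a list of rows, each a list of 3 entries, a list of its own where there are three numbers: the turn, a rotation vector about the world's x, y, z in rad, then the shift along the world's x, y, z in mm, then the closure, from -1 (fully open) to 1 (shut). A call has exactly 5 rows; each row is the pose to reach, as a shift and turn from the pose commanded when the call began; what a row does not reach only later rows make up. A row lasts 1/10 s, in which the tool goes at most 50 mm and 8.59 degrees, less where a joint would pass 70% of its speed; a pose out of reach is approached as far as the arm can. A call with a gripper value outside its range is refused whole. The fingers move at their own pace and stop on an object; "newtons" is the grip in N (left out, the last holds). Time passes only in rows, so rows that repeat a pose let the fingers close, or fill a call up. It gives the time, the measured TCP pose, the force, the opening and the grip force at its end, in the units of the state.
- status.state(): the state, without advancing time (a new reading comes with each control period).
- capture(name): name is "scene" or "top"; returns a dict with "pixels" (400x640x3 uint8, red, green, blue), "fx", "fy", "cx", "cy" (pixels), "R" (3x3) and "t" (3): a world point X has camera coordinates R X + t. Camera axes: x right, y down, z forward; pixel columns grow to the right and rows downward; lengths in m; the calibration is good to about 2 mm. A picture is of the moment at which its call begins. There is no depth.
- env.sign_off(): hands the job in; it is judged then, once.
The state is a dict: "time": time; "q": joint angles; "qvel": joint speeds; "tau": joint torques, N m; "eef_pos": TCP position; "orientation": TCP orientation; "ft_force": force on the tool from outside, world axes, zero at the start; "moment": the same for the moment, N m; "gripper_width": opening from 0.0 (shut) to 1.0 (fully open); "gripper_force": force on a finger pad.
Only numpy, scipy, OpenCV 4.12 (cv2) and the standard library are available. Lean on these libraries where they do the work, as an engineer would, in place of code of your own. Each camera call takes 0.05 s, during which the arm holds its last target. There are 200 camera calls.

## Working session

There is one attempt and no reset: what is moved stays moved. The work goes in short steps, Python scripts to look and compute and a tool call to move; the robot and the scene stay as the last step left them, time stands still between calls to the robot, and variables do not carry over. Pictures are saved under pics/ and viewed, at most 10 in all, crops included, and the job is handed in when it is done.

Besides the shell and the picture viewer there is one more tool, called after "Emit:" as name([rows], argument=value, ...), one row to a line, values as JSON. step_arm: Moves the arm, as the interface text tells. Its arguments: {"type":"object","properties":{"series":{"type":"array"},"newtons":{"type":"number"}},"required":["series"]}

```bash
ls; mkdir -p pics
python3 - <<'E'
from plant import status,capture,env
import cv2,numpy as np
print(status.state()); print(env.grip_point_offset)
for n in("scene","top"):
    c=capture(n); cv2.imwrite(f"pics/{n}0.png",c["pixels"][:,:,::-1]); print(n,c["fx"],c["fy"],c["cx"],c["cy"],np.round(c["R"],3).tolist(),np.round(c["t"],3))
E
```

```text
pics
{'time': 0.0, 'q': array([-1.30758308e+00,  3.00463608e-01,  1.52156636e+00, -1.00837902e-05,
        1.32068572e+00, -6.66168258e-02]), 'qvel': array([ 0.00085752, -0.00049261,  0.00148863, -0.00117251, -0.00042412,
        0.0009619 ]), 'tau': array([ 7.35104804e-04, -5.31811559e+01, -3.52730942e+01,  7.08737341e-02,
        2.43776949e-02, -7.97226971e-05]), 'eef_pos': array([ 0.17805519, -0.52011337,  0.20489667]), 'orientation': array([-5.58325553e-04,  9.86431946e-01,  1.64169729e-01, -5.99678647e-05]), 'ft_force': array([-0.07059447,  0.09104246, -0.15133291]), 'moment': array([-0.02769453, -0.01141359,  0.00261258]), 'gripper_force': 0.0, 'gripper_width': 1.0025315920459232}
-0.0188
scene 413.590577116127 413.590577116127 313.2160403526304 203.34573099132663 [[-0.474, 0.88, -0.008], [0.699, 0.371, -0.612], [-0.536, -0.296, -0.791]] [ 0.346 -0.277  1.691]
top 441.9968685934722 441.9968685934722 321.31209519993405 198.97015140260837 [[0.003, -1.0, -0.009], [-0.993, -0.002, -0.122], [0.122, 0.009, -0.993]] [-0.107  0.534  1.455]
```

View pics/scene0.png

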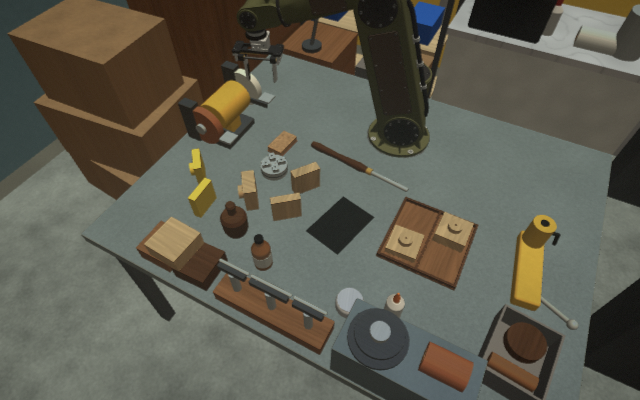

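View pics/top0.png

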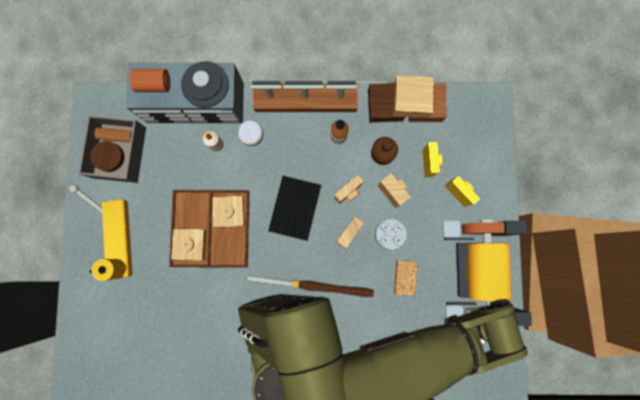

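The scene view shows standing wooden slabs at (249,190), (287,207) and (306,178), yellow look-alikes at (197,165) and (203,197), the mat at (340,224) and the tray at (428,241). In the top view they are at (395,190), (349,190) and (350,232), yellow (433,158) and (463,190), mat (295,208), tray (210,228). Next is a close crop of the three wooden slabs.

Run:
```python
import cv2,numpy as np
a=cv2.imread("pics/scene0.png")[150:235,225:345]; b=cv2.imread("pics/top0.png")[165:260,320:430]
f=lambda i:cv2.resize(i,(395,590*i.shape[0]//i.shape[1]*395//590),interpolation=cv2.INTER_CUBIC)
a,b=f(a),f(b);h=max(len(a),len(b))
p=lambda i:cv2.copyMakeBorder(i,0,h-len(i),0,0,cv2.BORDER_CONSTANT)
cv2.imwrite("pics/crop0.png",np.hstack([p(a),p(b)]))
```

```text
(no output)
```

View pics/crop0.png

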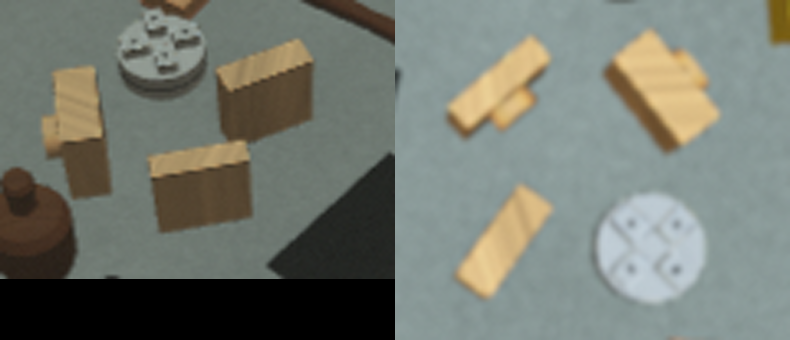

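Candidates in the top view:
- (349,190): narrow slab with a spigot, so this is the thin blank.
- (395,190): wide slab with a spigot, so this is the thick blank.
- (350,232): no spigot, so this is the plain blank.
- (433,158) and (463,190): yellow look-alikes.

The crop confirms the thin spigot points to the lower right and the thick spigot to the upper right. In the scene view the finished blank at (457,230), towards +y, looks thick. I'll check that while measuring.

```bash
cat > h.py <<'E'
import cv2,numpy as np
from plant import status,capture,env
def ray(c,px,z):
    px=np.atleast_2d(px).astype(float); R=np.array(c["R"]);t=np.array(c["t"]).ravel()
    d=np.c_[(px[:,0]-c["cx"])/c["fx"],(px[:,1]-c["cy"])/c["fy"],np.ones(len(px))]@R
    o=-R.T@t; return o+d*((z-o[2])/d[:,2])[:,None]
def proj(c,X):
    p=np.array(c["R"])@np.array(X)+np.array(c["t"]).ravel(); return np.array([c["fx"]*p[0]/p[2]+c["cx"],c["fy"]*p[1]/p[2]+c["cy"]])
def blobs(c,mask,z,amin=60,up=4):
    """connected blobs of a mask -> rectangles on plane z (mm, deg)"""
    n,l,s,ce=cv2.connectedComponentsWithStats(mask.astype(np.uint8))
    out=[]
    for i in range(1,n):
        if s[i,4]<amin: continue
        ys,xs=np.nonzero(l==i)
        q=np.concatenate([np.c_[xs+a,ys+b] for a in(-.5,.5) for b in(-.5,.5)])
        P=ray(c,q,z)[:,:2]*1000
        r=cv2.minAreaRect(P.astype(np.float32))
        out.append((ce[i].round(0),s[i,4],np.round(r[0],1),np.round(r[1],1),round(r[2],1),(ray(c,ce[i],z)[0,:2]*1000).round(1)))
    return out
def hsv(c): return cv2.cvtColor(c["pixels"],cv2.COLOR_RGB2HSV).astype(int)
E
python3 - <<'E'
from h import *
for n,pts in(("scene",[(249,180),(249,200),(287,200),(287,212),(306,170),(306,185),(340,224),(405,238),(457,230),(425,225)]),("top",[(349,190),(395,190),(350,232),(295,208),(190,255),(228,222),(190,210)])):
    c=capture(n);H=hsv(c);print(n,[(p,H[p[1],p[0]].tolist()) for p in pts])
    w=(H[...,0]>8)&(H[...,0]<24)&(H[...,1]>60)
    for th in (145,165,185):
        print(th)
        m=w&(H[...,2]>th); 
        roi=np.zeros_like(m)
        if n=="scene": roi[150:225,235:325]=1
        else: roi[170:255,330:415]=1
        for b in blobs(c,m&roi,.1): print(*b)
    print("mat")
    for b in blobs(c,H[...,2]<55,.003,800): print(*b)
    print("tray corners px visible");
    for b in blobs(c,(H[...,0]<24)&(H[...,1]>60)&(np.indices(m.shape)[1]<260 if n=="top" else np.indices(m.shape)[1]>375)&(np.indices(m.shape)[0]>(185 if n=="top" else 190)),.022,1500): print(*b)
    print(proj(c,[.5,-.1,.1]))
E
```

```text
scene [((249, 180), [19, 97, 166]), ((249, 200), [18, 111, 85]), ((287, 200), [20, 97, 174]), ((287, 212), [17, 108, 90]), ((306, 170), [20, 97, 166]), ((306, 185), [17, 109, 82]), ((340, 224), [53, 26, 39]), ((405, 238), [18, 105, 139]), ((457, 230), [19, 99, 167]), ((425, 225), [13, 130, 114])]
145
[305. 169.] 203 [ 418.6 -199.2] [ 40.1 102.5] 54.5 [ 418.9 -199. ]
[247. 182.] 307 [ 562.3 -350.8] [104.   60.9] 37.6 [ 564.2 -344.7]
[285. 198.] 187 [ 561.7 -195.6] [ 31.4 101. ] 40.2 [ 562.2 -196. ]
165
[312. 167.] 78 [ 400.3 -185.2] [38.7 52.1] 54.0 [ 399.2 -183.6]
[248. 175.] 97 [ 539.  -357.8] [54.  44.4] 34.4 [ 536.6 -359.4]
[246. 187.] 136 [ 579.9 -333.4] [57.2 66.9] 10.2 [ 581.2 -335.7]
[285. 198.] 156 [ 562.3 -196.5] [30.  98.3] 40.0 [ 561.9 -196.5]
185
mat
[180.  22.] 2419 [ -280.5 -1295.7] [975.5 394.4] 64.0 [ -283.7 -1364.6]
[343.  52.] 11275 [-272.9 -606.1] [1219.3 1127.5] 27.4 [-434.7 -460.6]
[512.  17.] 2804 [-1215.5   189.7] [525.3 423. ] 0.2 [-1161.6   211.8]
[627. 173.] 1692 [-276.1  820.7] [455.8 104.6] 2.6 [-208.   832.4]
[340. 225.] 1902 [506.5 -15.8] [142.1 203. ] 7
[... 955 characters left out ...]
63.4 -348.5] [104.5  61. ] 37.9 [ 561.1 -346. ]
[349. 189.] 346 [ 555.9 -200.5] [ 52.  104.8] 40.1 [ 558.1 -196.7]
[350. 232.] 366 [ 421.1 -197.4] [ 41.5 105.2] 54.8 [ 420.5 -197.2]
185
[396. 188.] 454 [ 564.  -348.3] [103.6  60.5] 38.5 [ 561.3 -345.8]
[349. 189.] 318 [ 556.7 -200. ] [ 50.3 102.3] 41.5 [ 559.1 -195.9]
[350. 232.] 338 [ 421.3 -197.4] [ 40.3 103.4] 55.4 [ 420.3 -197.4]
mat
[294. 208.] 2175 [509.1 -13.5] [137.1 196.4] 76.3 [507.9 -13.6]
[ 27. 312.] 3476 [148.3 870.1] [226.8 199.3] 5.3 [154.1 879.6]
[362. 322.] 2594 [  90.8 -282.7] [907.6 239.6] 88.9 [ 126.5 -240.2]
tray corners px visible
[209. 228.] 5896 [437.9 272. ] [259.5 263.9] 0.1 [435.6 271.9]
[319.30770856 207.09780363]
```

Emit:
step_arm([
  [[0, 0, 0.33], [380, 178, 0], -0.6],
  [[0, 0, 0.33], [380, 178, 0], -0.6],
  [[0, 0, 0.33], [380, 178, 0], -0.6],
  [[0, 0, 0.33], [380, 178, 0], -0.6],
  [[0, 0, 0.33], [380, 178, 0], -0.6],
], newtons=25)

```text
time: 0.7
eef_pos: [0.4061, -0.4131, 0.2054]
orientation: [-0.0, 0.946, 0.324, -0.0]
ft_force: [-0.8, -0.2, -0.5]
gripper_width: 0.802
gripper_force: 0.0
```

```bash
cat >> h.py <<'E'
def pose():
    s=status.state(); w,x,y,z=s["orientation"]; 
    from scipy.spatial.transform import Rotation as Ro
    M=Ro.from_quat([x,y,z,w]).as_matrix(); a=np.degrees(np.arctan2(M[1,1],M[0,1]))
    print("t",round(s["time"],2),"tcp",(s["eef_pos"]*1000).round(1),"ydir",round(a,1),"toolz",M[:,2].round(3),"F",s["ft_force"].round(1),"w",round(s["gripper_width"]*94,1),"g",round(s["gripper_force"],1),"q",s["q"].round(2))
E
python3 - <<'E'
from h import *
pose()
for n in("scene","top"):
    c=capture(n);H=hsv(c)
    m=(H[...,0]>15)&(H[...,0]<24)&(H[...,1]<125)&(H[...,1]>60)&(H[...,2]>(128 if n=="scene" else 180))
    xx=np.indices(m.shape)[1]; yy=np.indices(m.shape)[0]
    m&=((xx>380)&(xx<480)&(yy>200)&(yy<290)) if n=="scene" else ((xx>165)&(xx<255)&(yy>185)&(yy<275))
    for z in(.036,.052):
        print(n,z)
        for b in blobs(c,m,z,200):print(*b)
E
```

```text
t 0.7 tcp [ 406.1 -413.1  205.4] ydir -52.2 toolz [-0.  0. -1.] F [-0.8 -0.2 -0.5] w 75.3 g 0.0 q [-0.86  0.37  1.43 -0.    1.34  0.05]
scene 0.036
[454. 228.] 739 [366.9 333.6] [106.5 107. ] 89.3 [368.  334.8]
[405. 241.] 774 [490.4 207.5] [105.2 105.1] 2.9 [491.4 208.3]
scene 0.052
[454. 228.] 739 [379.6 333.1] [105.  105.5] 89.3 [380.6 334.3]
[405. 241.] 774 [501.3 208.7] [103.7 103.7] 2.9 [502.2 209.6]
top 0.036
[227. 211.] 885 [492.8 210.2] [104.4 104. ] 1.4 [492.2 209.3]
[187. 244.] 904 [382.7 339.8] [102.6 103.2] 0.1 [382.2 339.9]
top 0.052
[227. 211.] 885 [491.3 206.6] [103.3 102.9] 1.4 [490.7 205.8]
[187. 244.] 904 [382.3 334.8] [101.4 102.1] 0.1 [381.9 334.9]
```

The thick done blank is at place_1, where z = 52 mm agrees in both views. The thin one is at place_4. So blank_thick goes to place_2 at about (494.5, 335) and blank_thin to place_3 at about (380.5, 209).

Emit:
step_arm([
  [[0, 0, 0], [152, 70, 0], -0.6],
  [[0, 0, 0], [152, 70, 0], -0.6],
  [[0, 0, 0], [152, 70, 0], -0.6],
  [[0, 0, 0], [152, 70, 0], -0.6],
  [[0, 0, 0], [152, 70, -40], -0.6],
])

```text
time: 1.3
eef_pos: [0.5599, -0.3442, 0.1693]
orientation: [0.003, 0.946, 0.325, 0.003]
ft_force: [-0.7, -1.3, -0.7]
gripper_width: 0.803
gripper_force: 0.0
```

Run:
```python
from h import *
pose(); c=capture("scene"); i=c["pixels"][120:240,200:360,::-1]; cv2.imwrite("pics/s1.png",cv2.resize(i,None,fx=4,fy=4,interpolation=cv2.INTER_CUBIC))
```

```text
t 1.3 tcp [ 559.9 -344.2  169.3] ydir -52.0 toolz [ 0.007 -0.005 -1.   ] F [-0.7 -1.3 -0.7] w 75.5 g 0.0 q [-0.61  0.56  1.23  0.    1.34  0.3 ]
```

View pics/s1.png

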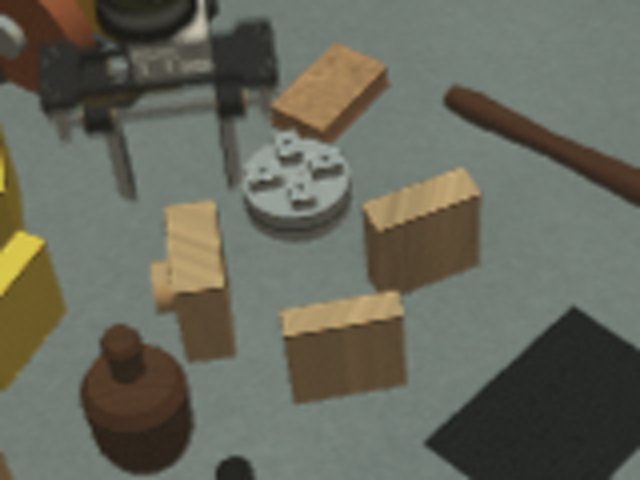

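The crop shows the open fingers at (128,195) and (232,185), straddling the line of the thick blank at (195,245), with the way down clear. Next I descend and grip.

Emit:
step_arm([
  [[0, 0, 0], [0, 0, -45], -0.6],
  [[0, 0, 0], [0, 0, -75], -0.6],
  [[0, 0, 0], [0, 0, -88], -0.6],
  [[0, 0, 0], [0, 0, -88], -0.2],
  [[0, 0, 0], [0, 0, -88], 0.4],
], newtons=25)

```text
time: 1.85
eef_pos: [0.5568, -0.345, 0.0792]
orientation: [0.001, 0.946, 0.324, 0.0]
ft_force: [0.9, 0.1, 1.3]
gripper_width: 0.664
gripper_force: 0.0
```

Emit:
step_arm([
  [[0, 0, 0], [0, 0, 0], 0.6],
  [[0, 0, 0], [0, 0, 0], 0.6],
  [[0, 0, 0], [0, 0, 15], 0.6],
  [[0, 0, 0], [0, 0, 40], 0.6],
  [[0, 0, 0], [0, 0, 80], 0.6],
])

```text
time: 2.35
eef_pos: [0.5555, -0.3436, 0.1571]
orientation: [-0.002, 0.946, 0.324, -0.001]
ft_force: [0.4, -0.8, -4.4]
gripper_width: 0.467
gripper_force: 24.9
```

Emit:
step_arm([
  [[0, 0, 0], [0, 0, 40], 0.6],
  [[0, 0, 0.1], [0, 25, 60], 0.6],
  [[0, 0, 0.25], [-2, 70, 65], 0.6],
  [[0, 0, 0.4], [-4, 118, 65], 0.6],
  [[0, 0, 0.54], [-6, 166, 65], 0.6],
])

```text
time: 2.85
eef_pos: [0.5499, -0.1766, 0.2236]
orientation: [0.0, 0.824, 0.567, 0.0]
ft_force: [0.7, -0.5, -3.3]
gripper_width: 0.472
gripper_force: 24.9
```

Emit:
step_arm([
  [[0, 0, 0.13], [-1, 48, 0], 0.6],
  [[0, 0, 0.13], [-1, 96, 0], 0.6],
  [[0, 0, 0.13], [-1, 135, -10], 0.6],
  [[0, 0, 0.13], [-1, 152, -40], 0.6],
  [[0, 0, 0.13], [-1, 154, -70], 0.6],
])

```text
time: 3.35
eef_pos: [0.5496, -0.0219, 0.1532]
orientation: [0.001, 0.786, 0.618, 0.001]
ft_force: [0.0, -0.8, -5.0]
gripper_width: 0.468
gripper_force: 24.9
```

Run:
```python
from h import *
pose()
```

```text
t 3.35 tcp [549.6 -21.9 153.2] ydir -13.6 toolz [ 0.002  0.    -1.   ] F [ 0.  -0.8 -5. ] w 44.0 g 24.9 q [-0.11  0.35  1.59  0.    1.21  0.13]
```

Emit:
step_arm([
  [[0, 0, 0], [-1, -2, -30], 0.6],
  [[0, 0, 0], [-1, -2, -50], 0.6],
  [[0, 0, 0], [-1, -2, -62], 0.6],
  [[0, 0, 0], [-1, -2, -68], 0.6],
  [[0, 0, 0], [-1, -2, -71], 0.6],
])

```text
time: 3.85
eef_pos: [0.5495, -0.0262, 0.0829]
orientation: [0.001, 0.787, 0.617, 0.001]
ft_force: [1.7, 1.5, 13.4]
gripper_width: 0.467
gripper_force: 25.0
```

Emit:
step_arm([
  [[0, 0, 0], [0, 0, 1], 0.0],
  [[0, 0, 0], [0, 0, 1], -0.4],
  [[0, 0, 0], [0, 0, 1], -0.6],
  [[0, 0, 0], [0, 0, 25], -0.6],
  [[0, 0, 0], [0, 0, 60], -0.6],
])

```text
time: 4.35
eef_pos: [0.5476, -0.0263, 0.141]
orientation: [-0.001, 0.787, 0.617, -0.001]
ft_force: [0.4, -0.3, -0.7]
gripper_width: 0.791
gripper_force: 0.0
```

Run:
```python
from h import *
pose(); c=capture("scene"); i=c["pixels"][150:270,260:420,::-1]; cv2.imwrite("pics/s2.png",cv2.resize(i,None,fx=4,fy=4,interpolation=cv2.INTER_CUBIC))
```

```text
t 4.35 tcp [547.6 -26.3 141. ] ydir -13.8 toolz [-0.003  0.    -1.   ] F [ 0.4 -0.3 -0.7] w 74.3 g 0.0 q [-0.11  0.36  1.6  -0.    1.19  0.13]
```

View pics/s2.png

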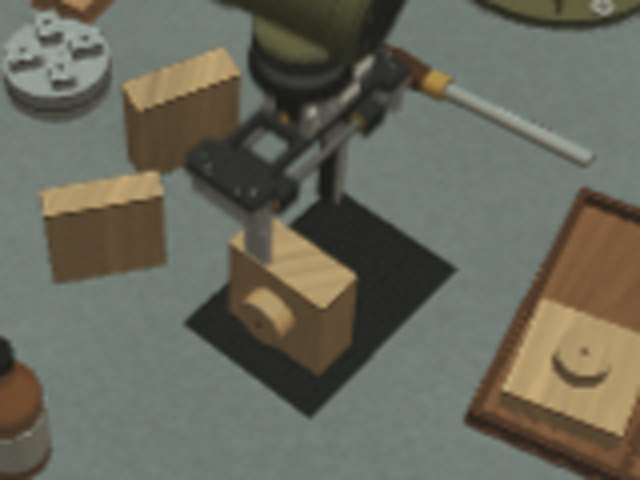

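The crop shows the thick blank standing free on the mat at (295,300), with its spigot towards +x and room behind it. I move round to the spigot side, close, and lower.

Emit:
step_arm([
  [[0, 0, 0], [40, -10, 3], 0],
  [[0, 0, 0], [60, -15, 0], 0.6],
  [[0, 0, 0], [60, -15, 0], 1],
  [[0, 0, 0], [60, -15, -25], 1],
  [[0, 0, 0], [60, -15, -49], 1],
])

```text
time: 4.9
eef_pos: [0.6083, -0.0412, 0.0923]
orientation: [0.0, 0.787, 0.617, 0.0]
ft_force: [0.5, -0.1, 0.5]
gripper_width: 0.408
gripper_force: 0.0
```

Emit:
step_arm([
  [[0, 0, 0], [-12, 3, 0], 1],
  [[0, 0, 0], [-22, 5, 0], 1],
  [[0, 0, 0], [-32, 8, 1], 1],
  [[0, 0, 0], [-42, 10, 4], 1],
  [[0, 0, 0], [-52, 13, 7], 1],
])

```text
time: 5.4
eef_pos: [0.5556, -0.0281, 0.0999]
orientation: [0.0, 0.787, 0.617, 0.0]
ft_force: [0.4, 0.5, 0.4]
gripper_width: 0.01
gripper_force: 0.2
```

Emit:
step_arm([
  [[0, 0, 0], [-10, 2, 2], 1],
  [[0, 0, 0], [-20, 5, 3], 1],
  [[0, 0, 0], [-30, 7, 3], 1],
  [[0, 0, 0], [-30, 7, 3], 1],
  [[0, 0, 0], [-30, 7, 40], 1],
])

```text
time: 5.9
eef_pos: [0.5244, -0.0211, 0.1362]
orientation: [-0.003, 0.787, 0.617, -0.003]
ft_force: [0.1, -0.9, 0.5]
gripper_width: 0.004
gripper_force: 0.0
```

Run:
```python
from h import *
pose(); c=capture("scene"); i=c["pixels"][150:270,260:420,::-1]; cv2.imwrite("pics/s3.png",cv2.resize(i,None,fx=4,fy=4,interpolation=cv2.INTER_CUBIC))
```

```text
t 5.9 tcp [524.4 -21.1 136.2] ydir -13.8 toolz [-0.007  0.001 -1.   ] F [ 0.1 -0.9  0.5] w 0.4 g 0.0 q [-0.11  0.32  1.67 -0.    1.16  0.13]
```

View pics/s3.png

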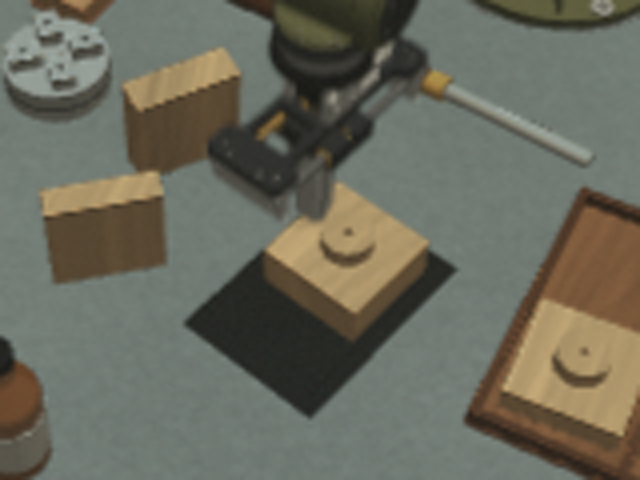

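The thick blank lies flat on the mat, spigot up. The spigot centre is at crop (348,234), with visible top-face corners at (265,253), (353,310) and (428,243).

Run:
```python
from h import *
c=capture("scene");H=hsv(c)
f=lambda p:[(260+p[0]/4-.375,150+p[1]/4-.375)]
print("spigot",ray(c,f((348,233)),.065)*1000)
P=[ray(c,f(p),.047)[0,:2]*1000 for p in((265,253),(353,310),(428,243))];print(P,[(np.linalg.norm(b-a),np.degrees(np.arctan2(*(b-a)[::-1]))) for a,b in zip(P,P[1:])],(P[0]+P[2])/2)
m=(H[...,0]>15)&(H[...,0]<24)&(H[...,1]<125)&(H[...,1]>60)&(H[...,2]>128)
xx=np.indices(m.shape)[1]; yy=np.indices(m.shape)[0]
for b in blobs(c,m&(xx>320)&(xx<372)&(yy>190)&(yy<240),.047,200):print(*b)
c=capture("top");H=hsv(c);m=(H[...,0]>15)&(H[...,0]<24)&(H[...,1]<125)&(H[...,1]>60)&(H[...,2]>160)
for b in blobs(c,m&(np.indices(m.shape)[1]>260)&(np.indices(m.shape)[1]<330)&(np.indices(m.shape)[0]>180)&(np.indices(m.shape)[0]<260),.047,30):print(*b)
```

```text
spigot [[478.91073954  -7.24750938  65.        ]]
[array([518.05245704, -64.90338333]), array([535.87870049,  25.54936681]), array([443.99591959,  52.12925703])] [(np.float64(92.19259711536404), np.float64(78.85113893811487)), (np.float64(95.650070513216), np.float64(163.8658783882623))] [481.02418832  -6.38706315]
[347. 212.] 636 [479.3  -7.7] [105.5 104.5] 76.3 [480.5  -5.7]
[306. 211.] 46 [487.6 -56. ] [14.8 62.3] 81.0 [493.9 -56.4]
```

Emit:
step_arm([
  [[0, 0, 0], [-25, 8, 10], 0.0],
  [[0, 0, 0], [-46, 14, 0], -0.5],
  [[0, 0, 0], [-46, 14, -20], -0.6],
  [[0, 0, 0], [-46, 14, -40], -0.6],
  [[0, 0, 0], [-46, 14, -40], -0.6],
])

```text
time: 6.55
eef_pos: [0.479, -0.0072, 0.0968]
orientation: [-0.002, 0.787, 0.617, -0.002]
ft_force: [0.2, 0.8, 0.6]
gripper_width: 0.395
gripper_force: 0.0
```

Emit:
step_arm([
  [[0, 0, 0], [0, 0, 0], -0.6],
  [[0, 0, 0], [0, 0, 0], -0.6],
  [[0, 0, 0], [0, 0, -15], -0.6],
  [[0, 0, 0], [0, 0, -35], -0.6],
  [[0, 0, 0], [0, 0, -47], -0.6],
])

```text
time: 7.05
eef_pos: [0.4805, -0.0073, 0.052]
orientation: [0.0, 0.787, 0.617, 0.0]
ft_force: [-1.1, 0.2, -0.0]
gripper_width: 0.793
gripper_force: 0.0
```

Emit:
step_arm([
  [[0, 0, 0], [0, 0, 0], 0.2],
  [[0, 0, 0], [0, 0, 0], 0.5],
  [[0, 0, 0], [0, 0, 0], 0.5],
  [[0, 0, 0], [0, 0, 8], 0.5],
  [[0, 0, 0], [0, 0, 25], 0.5],
], newtons=35)

```text
time: 7.55
eef_pos: [0.4798, -0.0072, 0.0775]
orientation: [-0.001, 0.787, 0.617, -0.001]
ft_force: [-0.6, 0.0, -3.4]
gripper_width: 0.471
gripper_force: 35.0
```

Emit:
step_arm([
  [[0, 0, 0], [0, 0, 40], 0.5],
  [[0, 0, 0.05], [2, 25, 70], 0.5],
  [[0, 0, 0.12], [5, 70, 75], 0.5],
  [[0, 0, 0.18], [8, 118, 75], 0.5],
  [[0, 0, 0.24], [10, 166, 75], 0.5],
])

```text
time: 8.05
eef_pos: [0.4904, 0.1603, 0.1536]
orientation: [0.0, 0.707, 0.707, 0.0]
ft_force: [0.6, -0.0, -4.3]
gripper_width: 0.472
gripper_force: 35.0
```

Emit:
step_arm([
  [[0, 0, 0], [1, 48, 0], 0.5],
  [[0, 0, 0], [3, 96, 0], 0.5],
  [[0, 0, 0], [4, 140, 0], 0.5],
  [[0, 0, 0], [4, 168, 0], 0.5],
  [[0, 0, 0], [5, 176, 0], 0.5],
])

```text
time: 8.55
eef_pos: [0.4947, 0.3372, 0.1527]
orientation: [-0.0, 0.706, 0.708, -0.0]
ft_force: [0.6, -0.1, -4.7]
gripper_width: 0.467
gripper_force: 35.0
```

Run:
```python
from h import *
pose();c=capture("scene"); i=c["pixels"][140:300,340:540,::-1]; cv2.imwrite("pics/s4.png",cv2.resize(i,None,fx=4,fy=3.75,interpolation=cv2.INTER_CUBIC))
```

```text
t 8.55 tcp [494.7 337.2 152.7] ydir 0.1 toolz [-0.  0. -1.] F [ 0.6 -0.1 -4.7] w 43.9 g 35.0 q [0.54 0.45 1.44 0.   1.25 0.54]
```

View pics/s4.png

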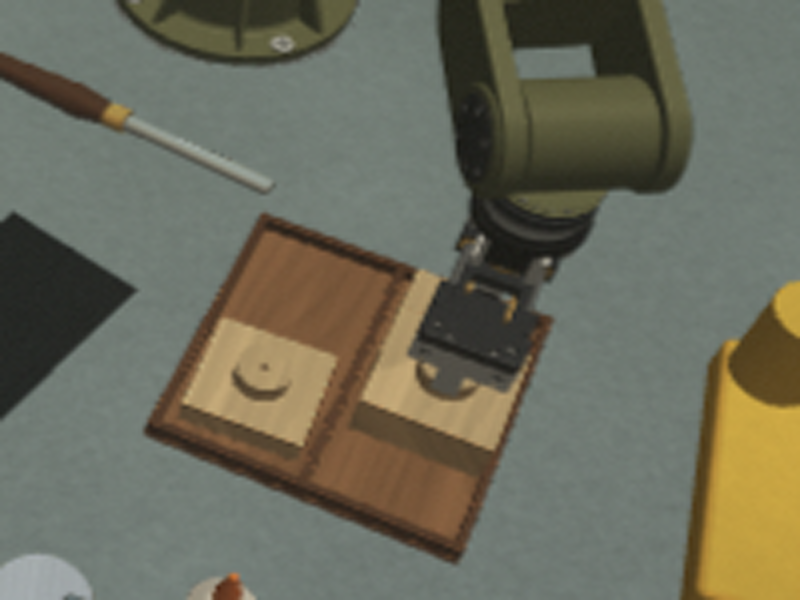

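The crop shows the held thick blank over place_2, level and square. Its front top edge runs from crop (362,398) to (497,450), and glue bottle and tin are well clear. I check the blank's offset in the grip.

Run:
```python
from h import *
c=capture("scene")
f=lambda p:[(340+p[0]/4-.375,140+p[1]/3.75-.375)]
P=[ray(c,f(p),.149)[0,:2]*1000 for p in((362,398),(497,450))];print(P,np.linalg.norm(P[1]-P[0]),(P[0]+P[1])/2,np.degrees(np.arctan2(*(P[1]-P[0])[::-1])))
# tray outer bottom-front rim corner tops
for p in((147,428),(460,552),(265,215),(550,318)): print(ray(c,f(p),.022)*1000)
```

```text
[array([549.46278904, 287.66236918]), array([548.90444613, 386.09361862])] 98.43283300492328 [549.18361759 336.8779939 ] 90.32500196327543
[[570.30081069 144.37964186  22.        ]]
[[566.01350548 398.60115494  22.        ]]
[[306.09982231 145.43616107  22.        ]]
[[305.70397491 398.61228621  22.        ]]
```

Emit:
step_arm([
  [[0, 0, 0], [0, -2, -40], 0.5],
  [[0, 0, 0], [0, -2, -70], 0.5],
  [[0, 0, 0], [0, -2, -85], 0.5],
  [[0, 0, 0], [0, -2, -91], 0.5],
  [[0, 0, 0], [0, -2, -94], 0.5],
])

```text
time: 9.15
eef_pos: [0.4961, 0.332, 0.0605]
orientation: [0.0, 0.708, 0.706, 0.0]
ft_force: [-12.8, -10.1, 32.0]
gripper_width: 0.481
gripper_force: 35.0
```

Emit:
step_arm([
  [[0, 0, 0], [0, 0, 2], 0.5],
  [[0, 0, 0], [0, 0, 3], 0.5],
  [[0, 0, 0], [0, 0, 3], 0.5],
  [[0, 0, 0], [0, 0, 3], 0.5],
  [[0, 0, 0], [0, 0, 3], 0.5],
])

```text
time: 9.65
eef_pos: [0.4955, 0.3327, 0.0615]
orientation: [0.0, 0.707, 0.707, 0.0]
ft_force: [-0.6, 0.4, -3.7]
gripper_width: 0.477
gripper_force: 35.0
```

Run:
```python
from h import *
pose();c=capture("scene"); i=c["pixels"][180:300,360:500,::-1]; cv2.imwrite("pics/s5.png",cv2.resize(i,None,fx=5,fy=5,interpolation=cv2.INTER_CUBIC))
```

```text
t 9.65 tcp [495.5 332.7  61.5] ydir -0.1 toolz [ 0.  0. -1.] F [-0.6  0.4 -3.7] w 44.8 g 35.0 q [0.53 0.55 1.52 0.   1.07 0.53]
```

View pics/s5.png

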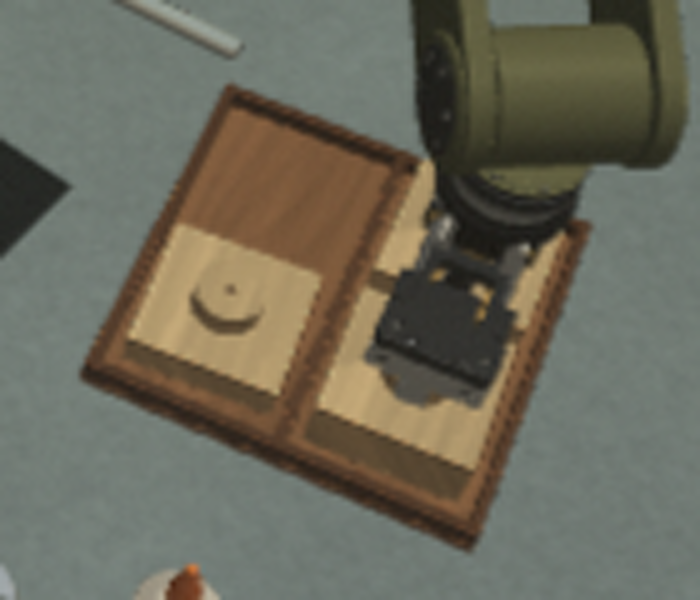

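The crop shows the thick blank sitting in its lane, square, with a gap to the finished one at crop (390,275). Its front corners are at (318,408) and (475,468).

Run:
```python
from h import *
c=capture("scene")
f=lambda p:[(360+p[0]/5-.4,180+p[1]/5-.4)]
P=[ray(c,f(p),.053)[0,:2]*1000 for p in((318,408),(475,468))];print((P[0]+P[1])/2,np.degrees(np.arctan2(*(P[1]-P[0])[::-1])))
P=[ray(c,f(p),.036)[0,:2]*1000 for p in((128,338),(280,396))];print("done thin",(P[0]+P[1])/2,np.degrees(np.arctan2(*(P[1]-P[0])[::-1])))
for p in((290,432),(476,505)): print(ray(c,f(p),.022)*1000)
```

```text
[543.39351565 334.32132557] 92.90030221185806
done thin [540.48597178 211.74266827] 92.95719991206391
[[550.6155621  275.72642669  22.        ]]
[[545.38157218 393.03200703  22.        ]]
```

Emit:
step_arm([
  [[0, 0, 0], [0, 1, -2], 0.5],
  [[0, 0, 0], [0, 1, -4], 0.5],
  [[0, 0, 0], [0, 1, -4], 0.3],
  [[0, 0, 0], [0, 1, -4], -0.2],
  [[0, 0, 0], [0, 1, -4], -0.6],
])

```text
time: 10.25
eef_pos: [0.4958, 0.3339, 0.0579]
orientation: [0.0, 0.707, 0.707, 0.001]
ft_force: [0.9, -0.4, -0.3]
gripper_width: 0.616
gripper_force: 0.0
```

Emit:
step_arm([
  [[0, 0, 0], [0, 0, 0], -0.6],
  [[0, 0, 0], [0, 0, 20], -0.6],
  [[0, 0, 0], [0, 0, 60], -0.6],
  [[0, 0, 0], [0, 0, 110], -0.6],
  [[0, 0, 0], [0, 0, 150], -0.6],
])

```text
time: 10.75
eef_pos: [0.4956, 0.3338, 0.2101]
orientation: [0.0, 0.707, 0.707, 0.001]
ft_force: [0.4, -0.5, -0.4]
gripper_width: 0.796
gripper_force: 0.0
```

Emit:
step_arm([
  [[0, 0, 0.14], [6, -50, 0], -0.6],
  [[0, 0, 0.28], [12, -100, 0], -0.6],
  [[0, 0, 0.42], [18, -150, 0], -0.6],
  [[0, 0, 0.56], [24, -200, 0], -0.6],
  [[0, 0, 0.7], [30, -250, 0], -0.6],
])

```text
time: 11.25
eef_pos: [0.524, 0.096, 0.2075]
orientation: [0.0, 0.427, 0.904, 0.0]
ft_force: [0.8, -0.4, 0.0]
gripper_width: 0.8
gripper_force: 0.0
```

Emit:
step_arm([
  [[0, 0, 0], [7, -50, 0], -0.5],
  [[0, 0, 0], [14, -100, 0], -0.4],
  [[0, 0, 0], [21, -150, 0], -0.4],
  [[0, 0, 0], [28, -200, 0], -0.4],
  [[0, 0, 0], [35, -250, 0], -0.4],
])

```text
time: 11.75
eef_pos: [0.5587, -0.1519, 0.2074]
orientation: [0.0, 0.43, 0.903, 0.0]
ft_force: [1.0, 0.5, -0.4]
gripper_width: 0.701
gripper_force: 0.0
```

Run:
```python
from h import *
pose()
```

```text
t 11.75 tcp [ 558.7 -151.9  207.4] ydir 39.1 toolz [ 0.  0. -1.] F [ 1.   0.5 -0.4] w 65.9 g 0.0 q [-0.33  0.36  1.43  0.    1.35 -1.01]
```

Emit:
step_arm([
  [[0, 0, 0.02], [3, -43, 0], -0.4],
  [[0, 0, 0.02], [3, -43, -40], -0.4],
  [[0, 0, 0.02], [3, -43, -80], -0.4],
  [[0, 0, 0.02], [3, -43, -115], -0.4],
  [[0, 0, 0.02], [3, -43, -130], -0.4],
])

```text
time: 12.25
eef_pos: [0.5604, -0.1923, 0.0741]
orientation: [-0.002, 0.421, 0.907, -0.0]
ft_force: [0.4, -0.3, -0.0]
gripper_width: 0.698
gripper_force: 0.0
```

Emit:
step_arm([
  [[0, 0, 0], [0, 0, 0], 0.2],
  [[0, 0, 0], [0, 0, 0], 0.7],
  [[0, 0, 0], [0, 0, 0], 0.7],
  [[0, 0, 0], [0, 0, 0], 0.7],
  [[0, 0, 0], [0, 0, 0], 0.7],
], newtons=20)

```text
time: 12.75
eef_pos: [0.5621, -0.1929, 0.0784]
orientation: [0.001, 0.421, 0.907, 0.0]
ft_force: [-0.3, -0.7, -0.0]
gripper_width: 0.308
gripper_force: 0.4
```

Emit:
step_arm([
  [[0, 0, 0], [0, 0, 0], 0.7],
  [[0, 0, 0], [0, 0, 15], 0.7],
  [[0, 0, 0], [0, 0, 50], 0.7],
  [[0, 0, 0], [0, 0, 95], 0.7],
  [[0, 0, -0.1], [0, 10, 135], 0.7],
])

```text
time: 13.25
eef_pos: [0.5614, -0.1833, 0.2153]
orientation: [0.0, 0.466, 0.885, -0.0]
ft_force: [0.7, 0.3, -2.0]
gripper_width: 0.298
gripper_force: 19.9
```

Emit:
step_arm([
  [[0, 0, -0.14], [-20, 40, 0], 0.7],
  [[0, 0, -0.28], [-40, 80, 0], 0.7],
  [[0, 0, -0.42], [-60, 120, 0], 0.7],
  [[0, 0, -0.56], [-80, 155, 0], 0.7],
  [[0, 0, -0.7], [-94, 178, 0], 0.7],
])

```text
time: 13.75
eef_pos: [0.4664, -0.0029, 0.2134]
orientation: [0.0, 0.742, 0.67, 0.0]
ft_force: [0.2, 0.5, -2.4]
gripper_width: 0.292
gripper_force: 20.0
```

Emit:
step_arm([
  [[0, 0, -0.14], [0, 0, -15], 0.7],
  [[0, 0, -0.14], [0, 0, -50], 0.7],
  [[0, 0, -0.14], [0, 0, -85], 0.7],
  [[0, 0, -0.14], [0, 0, -105], 0.7],
  [[0, 0, -0.14], [0, 0, -115], 0.7],
])

```text
time: 14.25
eef_pos: [0.4671, -0.0047, 0.0965]
orientation: [-0.001, 0.786, 0.618, -0.001]
ft_force: [0.8, -0.2, -1.6]
gripper_width: 0.298
gripper_force: 20.0
```

Run:
```python
from h import *
pose()
```

```text
t 14.25 tcp [467.1  -4.7  96.5] ydir -13.6 toolz [-0.002  0.    -1.   ] F [ 0.8 -0.2 -1.6] w 28.0 g 20.0 q [-0.09  0.25  1.86  0.    1.03  0.15]
```

Emit:
step_arm([
  [[0, 0, 0], [0, 0, -6], 0.7],
  [[0, 0, 0], [0, 0, -10], 0.7],
  [[0, 0, 0], [0, 0, -13], 0.7],
  [[0, 0, 0], [0, 0, -15], 0.7],
  [[0, 0, 0], [0, 0, -15], 0.7],
])

```text
time: 14.75
eef_pos: [0.4678, -0.0048, 0.0827]
orientation: [0.0, 0.786, 0.618, 0.0]
ft_force: [0.1, 0.1, -1.5]
gripper_width: 0.295
gripper_force: 20.0
```

Emit:
step_arm([
  [[0, 0, 0], [0, 0, -2], 0.7],
  [[0, 0, 0], [0, 0, -3], 0.7],
  [[0, 0, 0], [0, 0, -4], 0.7],
  [[0, 0, 0], [0, 0, -5], 0.7],
  [[0, 0, 0], [0, 0, -5], 0.7],
])

```text
time: 15.25
eef_pos: [0.4688, -0.0051, 0.0799]
orientation: [0.001, 0.786, 0.618, 0.001]
ft_force: [-7.6, -0.7, 27.2]
gripper_width: 0.295
gripper_force: 20.1
```

Emit:
step_arm([
  [[0, 0, 0], [0, 0, 2], 0.7],
  [[0, 0, 0], [0, 0, 2], 0.4],
  [[0, 0, 0], [0, 0, 2], 0.0],
  [[0, 0, 0], [0, 0, 2], -0.3],
  [[0, 0, 0], [0, 0, 2], -0.4],
])

```text
time: 15.75
eef_pos: [0.4677, -0.0048, 0.0793]
orientation: [-0.0, 0.786, 0.618, -0.0]
ft_force: [-0.2, 0.2, 0.6]
gripper_width: 0.512
gripper_force: 0.0
```

Emit:
step_arm([
  [[0, 0, 0], [0, 0, 5], -0.4],
  [[0, 0, 0], [0, 0, 30], -0.4],
  [[0, 0, 0], [0, 0, 62], -0.4],
  [[0, 0, 0], [-40, 10, 62], 0.4],
  [[0, 0, 0], [-56, 13, 62], 1],
])

```text
time: 16.25
eef_pos: [0.4101, 0.0086, 0.1421]
orientation: [0.0, 0.786, 0.618, 0.0]
ft_force: [-0.4, -0.6, -0.1]
gripper_width: 0.562
gripper_force: 0.0
```

Run:
```python
from h import *
pose();c=capture("scene"); i=c["pixels"][150:270,260:420,::-1]; cv2.imwrite("pics/s6.png",cv2.resize(i,None,fx=4,fy=4,interpolation=cv2.INTER_CUBIC))
```

```text
t 16.25 tcp [410.1   8.6 142.1] ydir -13.6 toolz [ 0.001  0.    -1.   ] F [-0.4 -0.6 -0.1] w 52.8 g 0.0 q [-0.07  0.06  1.97  0.    1.12  0.17]
```

View pics/s6.png

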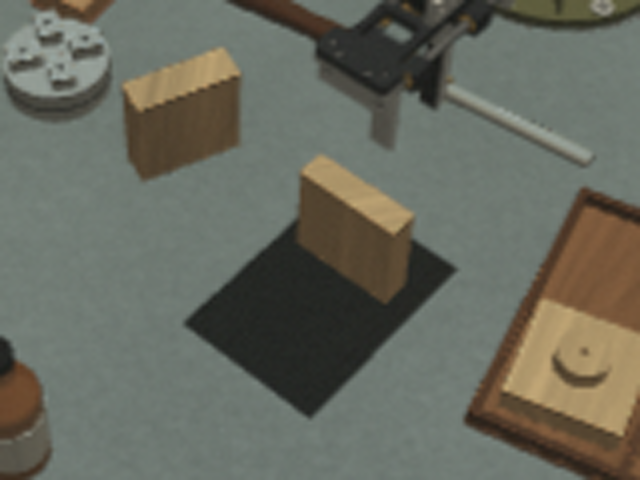

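The crop shows the thin blank standing free on the mat at (355,230), its back towards +x and the free mat. The gripper is behind it, on the spigot side.

Emit:
step_arm([
  [[0, 0, 0], [0, 0, 0], 1],
  [[0, 0, 0], [0, 0, 0], 1],
  [[0, 0, 0], [0, 0, -20], 1],
  [[0, 0, 0], [0, 0, -49], 1],
  [[0, 0, 0], [15, -4, -49], 1],
])

```text
time: 16.8
eef_pos: [0.4252, 0.0043, 0.0894]
orientation: [-0.002, 0.786, 0.618, -0.002]
ft_force: [-0.9, -0.0, 0.6]
gripper_width: 0.097
gripper_force: 0.0
```

Emit:
step_arm([
  [[0, 0, 0], [11, -3, 0], 1],
  [[0, 0, 0], [21, -5, 1], 1],
  [[0, 0, 0], [31, -8, 3], 1],
  [[0, 0, 0], [41, -10, 5], 1],
  [[0, 0, 0], [51, -12, 6], 1],
])

```text
time: 17.3
eef_pos: [0.4788, -0.008, 0.099]
orientation: [0.0, 0.786, 0.618, 0.0]
ft_force: [-0.2, -0.2, -0.2]
gripper_width: 0.006
gripper_force: 0.0
```

Emit:
step_arm([
  [[0, 0, 0], [8, -2, 1], 1],
  [[0, 0, 0], [8, -2, 1], 1],
  [[0, 0, 0], [8, -2, 1], 1],
  [[0, 0, 0], [-20, 5, 20], 0.4],
  [[0, 0, 0], [-30, 7, 50], -0.4],
])

```text
time: 17.8
eef_pos: [0.445, -0.0003, 0.1473]
orientation: [-0.002, 0.786, 0.618, -0.002]
ft_force: [0.6, -0.7, -0.1]
gripper_width: 0.139
gripper_force: 0.0
```

Run:
```python
from h import *
pose()
c=capture("scene");H=hsv(c); cv2.imwrite("pics/s7.png",cv2.resize(c["pixels"][150:270,260:420,::-1],None,fx=4,fy=4,interpolation=cv2.INTER_CUBIC))
m=(H[...,0]>15)&(H[...,0]<24)&(H[...,1]<125)&(H[...,1]>60)&(H[...,2]>128)
xx=np.indices(m.shape)[1]; yy=np.indices(m.shape)[0]
for b in blobs(c,m&(xx>305)&(xx<375)&(yy>190)&(yy<255),.031,100):print(*b)
c=capture("top");H=hsv(c);m=(H[...,0]>15)&(H[...,0]<24)&(H[...,1]<125)&(H[...,1]>60)&(H[...,2]>160)
for b in blobs(c,m&(np.indices(m.shape)[1]>260)&(np.indices(m.shape)[1]<330)&(np.indices(m.shape)[0]>165)&(np.indices(m.shape)[0]<260),.031,30):print(*b)
```

```text
t 17.8 tcp [ 4.450e+02 -3.000e-01  1.473e+02] ydir -13.6 toolz [-0.005  0.    -1.   ] F [ 0.6 -0.7 -0.1] w 13.1 g 0.0 q [-0.08  0.13  1.87  0.    1.15  0.15]
[335. 223.] 677 [531.4 -25. ] [103.1 104.9] 76.8 [532.3 -23.5]
[303. 197.] 388 [533.6 -23.3] [102.8 103.9] 76.4 [542.2 -45.3]
```

View pics/s7.png

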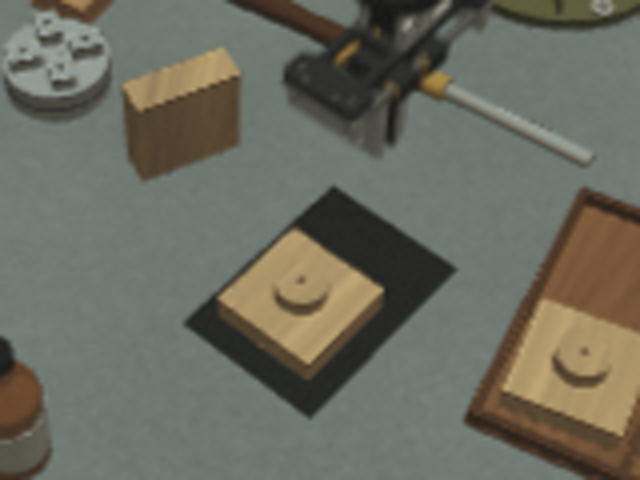

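The thin blank lies flat on the mat, spigot up at crop (301,290), centred at about (532,-24) mm. That was the tenth and last picture I may view, so further checks are by numbers.

Emit:
step_arm([
  [[0, 0, 0], [45, -12, 0], -0.6],
  [[0, 0, 0], [87, -24, 0], -0.6],
  [[0, 0, 0], [87, -24, -20], -0.6],
  [[0, 0, 0], [87, -24, -60], -0.6],
  [[0, 0, 0], [87, -24, -65], -0.6],
])

```text
time: 18.4
eef_pos: [0.5324, -0.0246, 0.0791]
orientation: [-0.003, 0.786, 0.618, -0.003]
ft_force: [-0.1, 1.2, -0.3]
gripper_width: 0.654
gripper_force: 0.0
```

Emit:
step_arm([
  [[0, 0, 0], [0, 0, 0], -0.6],
  [[0, 0, 0], [0, 0, -20], -0.6],
  [[0, 0, 0], [0, 0, -36], -0.6],
  [[0, 0, 0], [0, 0, -46], -0.6],
  [[0, 0, 0], [0, 0, -46], -0.6],
])

```text
time: 18.9
eef_pos: [0.5347, -0.0248, 0.0377]
orientation: [-0.0, 0.786, 0.618, -0.0]
ft_force: [-0.3, 0.1, -0.1]
gripper_width: 0.802
gripper_force: 0.0
```

Emit:
step_arm([
  [[0, 0, 0], [0, 0, 0], 0.2],
  [[0, 0, 0], [0, 0, 0], 0.5],
  [[0, 0, 0], [0, 0, 0], 0.5],
  [[0, 0, 0], [0, 0, 0], 0.5],
  [[0, 0, 0], [0, 0, 0], 0.5],
], newtons=30)

```text
time: 19.4
eef_pos: [0.5348, -0.0248, 0.0379]
orientation: [0.0, 0.786, 0.618, 0.0]
ft_force: [-2.4, -0.1, 5.2]
gripper_width: 0.478
gripper_force: 30.0
```

Emit:
step_arm([
  [[0, 0, 0], [0, 0, 15], 0.5],
  [[0, 0, 0], [0, 0, 50], 0.5],
  [[0, 0, 0.1], [-10, 15, 90], 0.5],
  [[0, 0, 0.17], [-34, 52, 100], 0.5],
  [[0, 0, 0.234], [-60, 92, 100], 0.5],
])

```text
time: 19.9
eef_pos: [0.4748, 0.0677, 0.1392]
orientation: [0.001, 0.708, 0.706, 0.001]
ft_force: [0.7, 1.2, -2.3]
gripper_width: 0.484
gripper_force: 30.0
```

Emit:
step_arm([
  [[0, 0, 0], [-25, 38, 0], 0.5],
  [[0, 0, 0], [-50, 76, 0], 0.5],
  [[0, 0, 0], [-75, 114, 0], 0.5],
  [[0, 0, 0], [-90, 137, 0], 0.5],
  [[0, 0, 0], [-94, 142, -20], 0.5],
])

```text
time: 20.4
eef_pos: [0.3804, 0.2116, 0.119]
orientation: [0.001, 0.707, 0.707, 0.002]
ft_force: [0.6, -0.3, -1.8]
gripper_width: 0.48
gripper_force: 30.0
```

Run:
```python
from h import *
pose()
c=capture("scene");H=hsv(c)
m=(H[...,0]>15)&(H[...,0]<24)&(H[...,1]<125)&(H[...,1]>60)&(H[...,2]>128)
xx=np.indices(m.shape)[1]; yy=np.indices(m.shape)[0]
z=status.state()["eef_pos"][2]-.007
for b in blobs(c,m&(xx>380)&(xx<480)&(yy>170)&(yy<290),z,100):print(*b)
```

```text
t 20.4 tcp [380.4 211.6 119. ] ydir -0.0 toolz [ 0.004  0.002 -1.   ] F [ 0.6 -0.3 -1.8] w 45.2 g 30.0 q [0.42 0.14 1.93 0.   1.06 0.42]
[423. 206.] 464 [374.6 211.3] [105.3 103.8] 0.2 [389.5 217.9]
[454. 228.] 738 [423.9 331.3] [ 99.6 100.2] 89.2 [424.8 332.4]
[405. 241.] 775 [539.4 213.3] [98.6 98.8] 2.9 [540.4 214.1]
[443. 255.] 854 [533.3 330.5] [99.6 99.4] 1.4 [534.2 331.7]
```

Emit:
step_arm([
  [[0, 0, 0], [0, -2, -35], 0.5],
  [[0, 0, 0], [0, -2, -58], 0.5],
  [[0, 0, 0], [0, -2, -68], 0.5],
  [[0, 0, 0], [0, -2, -72], 0.5],
  [[0, 0, 0], [0, -2, -72], 0.5],
])

```text
time: 20.95
eef_pos: [0.3811, 0.2071, 0.0458]
orientation: [0.0, 0.708, 0.706, 0.0]
ft_force: [0.1, 0.1, -1.1]
gripper_width: 0.483
gripper_force: 30.0
```

Run:
```python
from h import *
pose()
z=status.state()["eef_pos"][2]-.007
c=capture("scene");H=hsv(c)
m=(H[...,0]>15)&(H[...,0]<24)&(H[...,1]<125)&(H[...,1]>60)&(H[...,2]>128)
xx=np.indices(m.shape)[1]; yy=np.indices(m.shape)[0]
for b in blobs(c,m&(xx>380)&(xx<480)&(yy>170)&(yy<290),z,100):print(*b)
```

```text
t 20.95 tcp [381.1 207.1  45.8] ydir -0.2 toolz [ 0.  0. -1.] F [ 0.1  0.1 -1.1] w 45.4 g 30.0 q [ 0.41  0.26  1.99 -0.    0.89  0.42]
[417. 220.] 404 [380.3 206.5] [104.6 105.3] 0.3 [396.8 214.7]
[454. 228.] 737 [369.2 333.4] [106.1 106.7] 89.2 [370.1 334.6]
[405. 241.] 772 [492.7 207.9] [104.6 105. ] 2.6 [493.6 208.6]
[443. 255.] 852 [485.8 332.6] [106.1 105.8] 1.4 [486.8 333.8]
```

Emit:
step_arm([
  [[0, 0, 0], [0, 2, 0], 0.5],
  [[0, 0, 0], [0, 2, -2], 0.5],
  [[0, 0, 0], [0, 2, -3], 0.5],
  [[0, 0, 0], [0, 2, -3], 0.5],
  [[0, 0, 0], [0, 2, -3], 0.5],
])

```text
time: 21.5
eef_pos: [0.381, 0.2094, 0.0428]
orientation: [0.0, 0.708, 0.706, 0.0]
ft_force: [-1.4, 1.5, 5.6]
gripper_width: 0.482
gripper_force: 30.0
```

Emit:
step_arm([
  [[0, 0, 0], [0, 0, 0], 0.3],
  [[0, 0, 0], [0, 0, 0], -0.2],
  [[0, 0, 0], [0, 0, 0], -0.6],
  [[0, 0, 0], [0, 0, 0], -0.6],
  [[0, 0, 0], [0, 0, 5], -0.6],
])

```text
time: 22.0
eef_pos: [0.3804, 0.209, 0.0471]
orientation: [-0.0, 0.708, 0.706, -0.001]
ft_force: [-0.6, 0.3, 0.2]
gripper_width: 0.78
gripper_force: 0.0
```

Emit:
step_arm([
  [[0, 0, 0], [0, 0, 40], -0.6],
  [[0, 0, 0], [0, 0, 90], -0.6],
  [[0, 0, 0], [0, 0, 140], -0.6],
  [[0, 0, 0], [0, -50, 150], -0.6],
  [[0, 0, 0], [0, -100, 150], -0.6],
])

```text
time: 22.5
eef_pos: [0.3811, 0.1098, 0.1998]
orientation: [0.001, 0.707, 0.707, 0.002]
ft_force: [1.6, -0.6, -1.0]
gripper_width: 0.799
gripper_force: 0.0
```

Emit:
step_arm([
  [[0, 0, 0], [0, -50, 0], -0.6],
  [[0, 0, 0], [0, -100, 0], -0.6],
  [[0, 0, 0], [0, -150, 0], -0.6],
  [[0, 0, 0], [0, -200, 0], -0.6],
  [[0, 0, 0], [0, -200, 0], -0.6],
])

```text
time: 23.0
eef_pos: [0.3802, -0.0945, 0.1978]
orientation: [0.0, 0.711, 0.703, -0.0]
ft_force: [-0.1, 0.3, -0.6]
gripper_width: 0.803
gripper_force: 0.0
```

Run:
```python
from h import *
pose()
for n in("scene","top"):
    c=capture(n);H=hsv(c);yy,xx=np.indices(H.shape[:2])
    m=(H[...,0]>15)&(H[...,0]<24)&(H[...,1]<125)&(H[...,1]>60)&(H[...,2]>(128 if n=="scene" else 180))
    m&=((xx>375)&(xx<485)&(yy>185)&(yy<290)) if n=="scene" else ((xx>165)&(xx<255)&(yy>185)&(yy<275))
    for z in(.036,.052):
        print(n,z)
        for b in blobs(c,m,z,200):print(*b)
    m=(H[...,0]>8)&(H[...,0]<24)&(H[...,1]>60)&(H[...,2]>(145 if n=="scene" else 165))
    m&=((xx>285)&(xx<325)&(yy>155)&(yy<185)) if n=="scene" else ((xx>330)&(xx<375)&(yy>210)&(yy<255))
    print("plain",*blobs(c,m,.1))
```

```text
t 23.0 tcp [380.2 -94.5 197.8] ydir -0.6 toolz [ 0.    -0.001 -1.   ] F [-0.1  0.3 -0.6] w 75.5 g 0.0 q [-0.34 -0.06  1.94 -0.    1.26 -0.33]
scene 0.036
[417. 217.] 682 [380.  208.4] [106.6 105.4] 89.8 [380.9 209.5]
[454. 228.] 739 [366.9 333.6] [106.5 107. ] 89.3 [368.  334.8]
[405. 241.] 772 [490.7 207.5] [104.9 104.9] 2.7 [491.7 208.3]
[443. 255.] 857 [483.9 332.6] [106.3 106.1] 1.4 [484.9 333.9]
scene 0.052
[417. 217.] 682 [392.4 209.7] [105.1 103.9] 89.8 [393.3 210.7]
[454. 228.] 739 [379.6 333.1] [105.  105.5] 89.3 [380.6 334.3]
[405. 241.] 772 [501.6 208.8] [103.4 103.5] 2.7 [502.6 209.5]
[443. 255.] 857 [494.9 332.2] [104.8 104.6] 1.4 [495.9 333.4]
plain (array([305., 169.]), np.int32(207), array([ 418.4, -199.4]), array([ 40.9, 102.4]), 53.6, array([ 418.7, -199. ]))
top 0.036
[189. 209.] 854 [498.3 339.8] [105.1 100.8] 2.0 [498.4 339. ]
[227. 211.] 864 [492.8 208.6] [104.4 100.7] 1.9 [492.6 209.4]
[187. 244.] 891 [382.7 339.8] [102.6 103. ] 0.1 [382.1 339.8]
[226. 244.] 880 [381.4 210.7] [ 99.2 102.9] 0.1 [381.3 211. ]
top 0.052
[189. 209.] 854 [496.7 334.8] [104.   99.8] 2.0 [496.8 334.1]
[227. 211.] 864 [491.3 205. ] [103.2  99.6] 1.9 [491.1 205.8]
[187. 244.] 891 [382.4 334.8] [101.4 101.8] 0.1 [381.8 334.8]
[226. 244.] 880 [381.1 207.2] [ 98.1 101.8] 0.1 [381.  207.4]
plain (array([351., 231.]), np.int32(337), array([ 421.3, -197.5]), array([ 41.5, 104.9]), 54.8, array([ 422.5, -200. ]))
```

```bash
python3 -c "from plant import env; print(env.sign_off())"
```

```text
the job is handed in; nothing more can be done
None
```

Both blanks were toppled on the mat and laid spigot up in the tray, thick in place_2 and thin in place_3. Each measures within about 2 mm of its place and within about 2° of square, and the job was handed in at 23 s.

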